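# Free and park the roller arm of a lapping machine

### The arm

A 6-joint arm with a two-finger parallel gripper is mounted at the origin on the work surface. World frame = base frame: x ahead of the robot, y to its left, z up, the work surface at z = 0. Lengths are in m, angles in rad, forces in N, time in s.
With the tool pointing down it reaches from about 0.3 to 0.85 m from the base axis. Payload 4.2 kg.
Tool frame: the origin (TCP) lies at the very end of the fingers, on their centre line; the grasp point (between the pads) lies env.grasp_offset behind it (env.grasp_offset is the distance from the TCP to the grasp point, in m); z points along the fingers, y is the line along which they close (so a half turn about z gives the same grasp; the last joint's range is limited). The gripper opens to 91 mm and grips with 3 to 60 N. Pads are 32 mm wide; open, the fingers measure 118 mm over their backs; the gripper's body (76 mm by 178 mm) begins 60 mm behind the grasp point.
Start: joints at [1.231, 0.32, 1.565, -0, 1.257, -0.02], TCP at [0.181, 0.546, 0.214] pointing down, gripper open.
Joint ranges: [-3.11, 3.11], [-0.84, 2.01], [0.21, 2.61], [-1.34, 4.49], [0.05, 2.63], [-2.56, 2.56]. Speed limits (rad/s): [2.57, 2.57, 3.14, 3.14, 3.14, 3.14].

### API

Orientations are given as a 3x3 rotation matrix whose columns are the frame's x, y, z axes.
In Python, from plant import env gives the robot as it stands. The module is installed in compiled form; this text tells all that it offers.
- The arm moves only by the shell command python3 -m inch 'ROWS' [FORCE]. ROWS is JSON, a list of rows, each a list of 3 entries, a list of its own where there are three numbers: the turn, a rotation vector about the tool's x, y, z in degrees, then the shift along the tool's x, y, z in m, then the opening, from 0 (shut) to 1 (fully open). A call has exactly 10 rows; each row shifts and turns the commanded pose from where the row before left it, along the tool's axes as they then stand; what a row does not reach is not made up. A row lasts 1/8 s, in which the tool goes at most 62.5 mm and 10.7 degrees, less where a joint would pass 70% of its speed; a pose out of reach is approached as far as the arm can. A call is refused whole if a number of a shift passes 0.0625 or a number of a turn 10.7, either way. A call with a gripper value outside its range is refused whole. The fingers move at their own pace and stop on an object; FORCE is the grip in N (left out, the last holds). Time passes only in rows, so rows that do not move let the fingers close, or fill a call up. It gives the time, the measured TCP pose, the force and the opening at its end, in the units of the state.
- env.get_state(): the state, without advancing time (a new reading comes with each control period).
- env.read_camera(name): name is "side" or "top"; returns a dict with "color" (384x512x3 uint8, red, green, blue), "z_map" (384x512 float32, m along the optical axis (not along the pixel's ray), 0 where there is no reading), "vfov" (degrees; the focal length in pixels is half the picture's height over the tangent of half this angle, whatever the lens; pixels are square), "cx", "cy" (the principal point, pixels), "k1" (the pictures are not rectified: a ray, as slopes to the right and down, at radius r is drawn at 1 + k1 r^2 times it, then the intrinsics apply), "origin" and "rotation" of the camera in the world. Camera axes: x right, y up, looking along -z (the intrinsics and any distortion apply to the point x, -y, -z); pixel columns grow to the right and rows downward; lengths in m; the calibration is good to about 2 mm. A picture is of the moment at which its call begins.
- env.finish_job(): hands the job in, once; it reports no verdict.
The state is a dict: "time_s": time; "qpos": joint angles; "dq": joint speeds; "joint_efforts": joint torques, N m; "tcp_pos": TCP position; "eef_rot": TCP orientation; "ft_force": force on the tool from outside, world axes, zero at the start; "wrist_torque": the same for the moment, N m; "finger_gap": finger opening in m.
Only numpy, scipy, OpenCV 4.12 (cv2) and the standard library are available. Lean on these libraries where they do the work, as an engineer would, in place of code of your own. Each camera call takes 0.05 s, during which the arm holds its last target. There are 200 camera calls.

### The job

Park the roller arm of the lapping machine so that the conditioning ring can be lifted out. The arm is held by the six-armed clamp nut under the gearmotor, whose thread may be left- or right-handed: find by feel which way it gives, without forcing it (the thread strips), and back it off a good quarter turn before you move the arm. Then swing the arm away from the ring fully to its stop, turn the nut back until it is snug, and leave the ring, the bottle and the weight where they are.

Things in the scene. Friction and masses are not known exactly. Their poses are not given: they have to be found in the camera images.
- station: fixed lapping station on the deck (deck at z 0). Origin: on the deck, on the upright axis of the pivot post; z up, x roughly to the lapping plate. The copper-faced plate is 300 mm across, top 55 mm high, centre at x 225, y 10 mm of this frame. A black upright bracket stands at the post's -y side (x 0 to 90, y -145 to -95 mm, 330 mm high) and carries the gearmotor.
- motor_flange (a point): centre of the underside of the gearmotor's black round flange (radius 75 mm, level), straight above the nut, 270 mm above the deck, 115 mm above the nut's arms; gearbox and motor stand on it up to 440 mm. So a tool cannot come straight down on the nut: lean it 35 to 45 deg from vertical, from the robot's side.
- nut_center (a point): centre of the dark steel clamp nut: on the post axis, at the centre line of its arms, 155 mm above the deck. Hub radius 26 mm; six level round arms 60 deg apart, the first along the +x axis of this point, which turns with the nut. Each arm is 16 mm thick from 46 mm to its round end 82 mm from the axis, 12 mm nearer the hub. Free room under the arms down to 123 mm above the deck.
- clamp_nut (a joint): turn of the clamp nut, rad, counter-clockwise from above positive; starts tight at 0. One sense (unknown, differs from case to case) is blocked solid within 0.05 rad; the other unscrews it, at most 2.6 rad; it does not rise. While it gives it takes 0.4 N m (6 to 7 N at 65 mm from the axis) and stays where left. Snug = back at the block near 0. It clamps the arm up to about 1.2 rad.
- nut_core: threaded core hidden in the clamp nut's hub; origin on the post axis at deck height; turns with the nut. The thread strips if the nut is forced against its block with more than about 5 N m (75 N pushed 65 mm from the axis).
- roller_arm (a joint): swing of the roller arm about the post, rad, counter-clockwise from above positive. It starts near 0, rollers next to the ring, held by the clamp nut; freed, it swings positive, away from the ring and off the plate, to a hard stop at 0.87 (parked), takes about 0.25 N m and stays where left.
- swing_handle (a point): centre (half-way up) of the roller arm's upright steel handle: a round stud, 18 mm thick, 36 mm high, top 150 mm above the deck, standing on the arm 140 mm from the post axis. The point's +x points outwards along the arm. The arm is a black bar 28 mm wide, top 114 mm above the deck, end 215 mm from the post axis; two rubber rollers hang under it on the ring's side.
- ring_center (a point): centre of the conditioning ring, 140 mm across, 32 mm high, steel with a white disc in it, lying loose on the plate beside the rollers. Leave alone.
- bottle_center (a point): centre of the slurry bottle, 68 mm across, 170 mm high, standing on the deck. Leave alone.
- weight_center (a point): centre of the loose round steel weight, 90 mm across, 60 mm high with its knob, on the deck. Leave alone.

How it is judged:
By the outcome, as a careful person would: the job done as asked, in the order asked, and still so for the second after the job is handed in, with the robot touching nothing.
It also fails if it takes over 72 s, if anything falls off the work surface, if the arm or the gripper's body presses on something with over 40 N, if the wrist force passes 120 N, or if a joint passes its speed limit or range.

## Working session

There is one attempt and no reset: what is moved stays moved. The work goes in short steps, Python scripts to look and compute and a shell command to move; the robot and the scene stay as the last step left them, time stands still between calls to the robot, and variables do not carry over. Pictures are saved under pics/ and viewed, on a budget of 10 in all, crops included, one or two more only if the job needs it, and the job is handed in when it is done.

```bash
mkdir -p pics; cat > h.py <<'E'
import numpy as np, cv2
from plant import env
def snap(name,fn=None):
    c=env.read_camera(name)
    if fn: cv2.imwrite('pics/'+fn,cv2.cvtColor(c['color'],cv2.COLOR_RGB2BGR))
    return c
def cloud(c):
    H,W=c['z_map'].shape; f=H/2/np.tan(np.radians(c['vfov'])/2)
    u,v=np.meshgrid(np.arange(W),np.arange(H))
    K=np.array([[f,0,c['cx']],[0,f,c['cy']],[0,0,1.]])
    p=cv2.undistortPoints(np.stack([u,v],-1).reshape(-1,1,2).astype(float),K,np.array([c['k1'],0,0,0.])).reshape(H,W,2)
    z=c['z_map']; P=np.stack([p[...,0]*z,-p[...,1]*z,-z],-1)
    P=P@np.array(c['rotation']).T+np.array(c['origin']); P[z==0]=np.nan
    return P
E
python3 - <<'E'
from h import *
np.set_printoptions(precision=4,suppress=True)
for n in('side','top'):
    c=snap(n,n+'0.png'); P=cloud(c); np.save(n+'0.npy',P); print(n,c['origin'],c['rotation'],c['vfov'],c['k1'])
s=env.get_state(); print(s, env.grasp_offset)
E
```

```text
side [ 0.5396 -0.9419  0.9713] [[ 0.9964  0.0627 -0.0572]
 [-0.0843  0.6552 -0.7507]
 [-0.0096  0.7528  0.6581]] 57.13131317352931 0.015941109625912768
top [ 0.3703 -0.0084  1.3709] [[-0.0199  0.9823 -0.1861]
 [-0.9998 -0.0209 -0.0034]
 [-0.0073  0.1859  0.9825]] 50.04903800392707 -0.07697332878572345
{'time_s': 0.1, 'qpos': array([ 1.231 ,  0.3202,  1.5655,  0.    ,  1.2574, -0.02  ]), 'dq': array([-0.0012, -0.0016, -0.0009, -0.0007, -0.0004, -0.0012]), 'joint_efforts': array([  0.0012, -41.3338, -23.2512,   0.0731,   0.0422,  -0.0001]), 'tcp_pos': array([0.1806, 0.5454, 0.2132]), 'eef_rot': array([[-0.9493,  0.3144, -0.0006],
       [ 0.3144,  0.9493, -0.0015],
       [ 0.0001, -0.0016, -1.    ]]), 'ft_force': array([-0.0281,  0.1373, -1.5246]), 'wrist_torque': array([-0.0259,  0.0109,  0.0422]), 'finger_gap': 0.0913524791978715} 0.0188
```

View pics/side0.png

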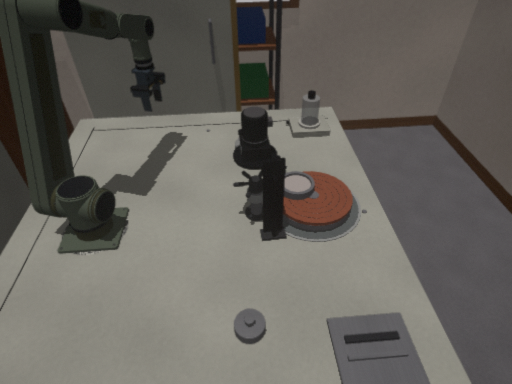

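View pics/top0.png

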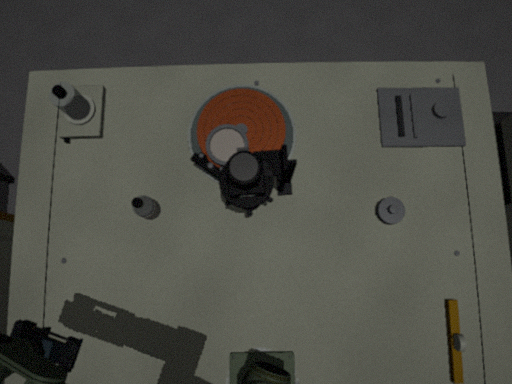

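```bash
cat > m.py <<'E'
from h import *
np.set_printoptions(precision=4,suppress=True)
def circ(p):
    A=np.c_[2*p,np.ones(len(p))]; s=np.linalg.lstsq(A,(p**2).sum(1),rcond=None)[0]; return s[:2],np.sqrt(s[2]+s[:2]@s[:2])
T=np.load('top0.npy').reshape(-1,3);S=np.load('side0.npy').reshape(-1,3)
ct=cv2.imread('pics/top0.png').reshape(-1,3).astype(int);cs=cv2.imread('pics/side0.png').reshape(-1,3).astype(int)
for n,P,c in(('top',T,ct),('side',S,cs)):
    o=(c[:,2]>c[:,0]*1.8)&(c[:,2]>70)&(abs(P[:,2]-.055)<.01)&(P[:,0]>.4)
    q=P[o]; h=cv2.convexHull(q[:,:2].astype(np.float32))[:,0]
    print(n,'plate',len(q),q[:,2].mean(),cv2.minEnclosingCircle(h))
    w=(P[:,0]>.3)&(P[:,0]<.7)&(abs(P[:,1])<.3)
    for a,b in((.09,.125),(.125,.147),(.147,.17),(.17,.26),(.26,.3),(.32,.34),(.42,.46)):
        q=P[w&(P[:,2]>a)&(P[:,2]<b)]
        if len(q)>5: print(a,b,len(q),np.median(q,0),np.percentile(q,1,0),np.percentile(q,99,0), cv2.minAreaRect(q[:,:2].astype(np.float32)))
# plan picture of both clouds by height, 1mm px, x up y left
img=np.zeros((600,700,3),np.uint8); 
for P,off in((T,0),(S,350)):
    w=(P[:,0]>.25)&(P[:,0]<.65)&(P[:,1]>-.2)&(P[:,1]<.25)&(P[:,2]>.03)
    for p in P[w]:
        r=int((.65-p[0])*1400);cc=int((.25-p[1])*700/ .9*1.0)
        hue=int(np.clip(p[2]/.3,0,1)*150)
        cv2.circle(img,(off+min(cc,348),r),2,tuple(int(x) for x in cv2.cvtColor(np.uint8([[[hue,255,255]]]),cv2.COLOR_HSV2BGR)[0,0]),-1)
E
python3 m.py
python3 - <<'E'
import cv2
a=cv2.imread('pics/side0.png')[100:250,215:375];b=cv2.imread('pics/top0.png')[80:220,180:310]
a=cv2.resize(a,(480,450),interpolation=2);b=cv2.resize(b,(320,345),interpolation=2)
import numpy as np
o=np.zeros((450,800,3),np.uint8);o[:,:480]=a;o[:345,480:]=b
cv2.imwrite('pics/crop1.png',cv2.convertScaleAbs(o,alpha=2.2))
E
```

```text
top plate 3533 0.054214679967624815 ((0.8275470733642578, 0.05365834757685661), 0.1493961662054062)
0.09 0.125 194 [0.6747 0.1348 0.1118] [ 0.6197 -0.1059  0.0913] [0.6996 0.1899 0.1237] ((0.6596561670303345, 0.04550739377737045), (0.3058086037635803, 0.04267481714487076), 80.51913452148438)
0.125 0.147 30 [0.674  0.138  0.1371] [ 0.6192 -0.106   0.1257] [0.6833 0.1536 0.1467] ((0.6504666209220886, 0.025471031665802002), (0.2626182734966278, 0.03579701855778694), 82.35569763183594)
0.147 0.17 134 [0.5678 0.0234 0.1589] [ 0.5242 -0.1049  0.1475] [0.6905 0.1499 0.1687] ((0.5992835164070129, 0.03273725509643555), (0.262584924697876, 0.1473429948091507), 81.03097534179688)
0.17 0.26 87 [ 0.6491 -0.0911  0.2165] [ 0.6188 -0.1083  0.1706] [ 0.6513 -0.0669  0.2575] ((0.6367712616920471, -0.08806972205638885), (0.02403026632964611, 0.04886347055435181), 25.23501968383789)
0.26 0.3 1393 [ 0.6132 -0.0195  0.283 ] [ 0.5306 -0.1026  0.2695] [0.6858 0.1025 0.2978] ((0.6258103847503662, 0.011650003492832184), (0.14947733283042908, 0.20827272534370422), 49.310523986816406)
0.32 0.34 474 [ 0.5791 -0
[... 1144 characters left out ...]
.2588] ((0.6244695782661438, -0.03339483588933945), (0.06212149187922478, 0.16948699951171875), 33.4661750793457)
0.26 0.3 738 [ 0.6194 -0.0266  0.2824] [ 0.5328 -0.1077  0.2612] [0.6876 0.0686 0.2989] ((0.6255751848220825, 0.006863594055175781), (0.14687757194042206, 0.20962689816951752), 50.103153228759766)
0.32 0.34 361 [ 0.6239 -0.0144  0.3295] [ 0.5565 -0.0825  0.3201] [0.6872 0.0592 0.3393] ((0.6123324036598206, -0.010122247040271759), (0.10418958961963654, 0.18476983904838562), 18.485279083251953)
0.42 0.46 380 [0.6029 0.0131 0.4363] [ 0.5633 -0.0123  0.4203] [0.6424 0.0581 0.4405] ((0.6029003858566284, 0.02278723753988743), (0.073118194937706, 0.08073718100786209), 85.78650665283203)
```

View pics/crop1.png

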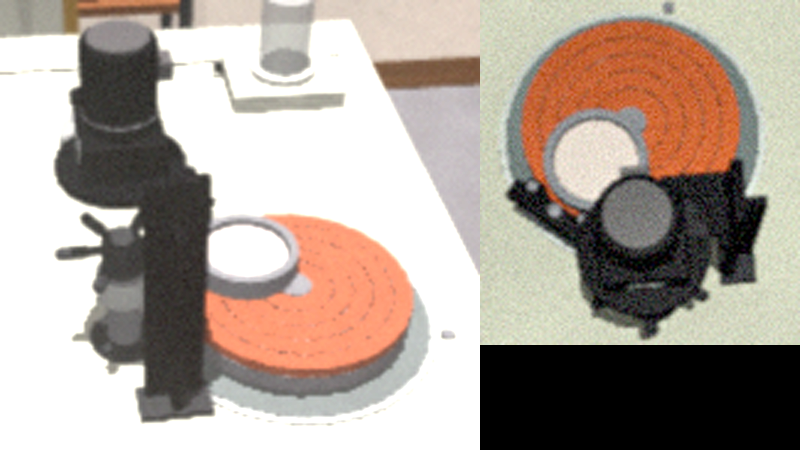

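```bash
sed -i '/^for n,P,c/,$d' m.py; cat >> m.py <<'E'
from scipy.optimize import least_squares
c=np.array([.603,.03])
for n,P in(('top',T),('side',S)):
    q=P[(P[:,2]>.262)&(P[:,2]<.295)&(np.hypot(*(P[:,:2]-c).T)<.085)][:,:2]
    # outer hull points not on bracket side
    a=np.degrees(np.arctan2(*(q-c).T[::-1])); r=np.hypot(*(q-c).T)
    b=[q[(a>=k)&(a<k+8)][np.argmax(r[(a>=k)&(a<k+8)])] for k in range(-180,180,8) if ((a>=k)&(a<k+8)).any()]
    b=np.array(b); 
    s=least_squares(lambda x:np.hypot(*(b-x).T)-.075,c,loss='soft_l1',f_scale=.002); print(n,'flange',s.x,np.sort(s.fun.round(4))[::6])
    q=P[(P[:,2]>.42)&(P[:,2]<.46)&(np.hypot(*(P[:,:2]-c).T)<.06)]; print('motor top',cv2.minEnclosingCircle(q[:,:2].astype(np.float32)))
A=np.vstack([T,S])
ax=np.array([.602,.03])
for n,P in(('top',T),('side',S)):
    d=P[:,:2]-ax; r=np.hypot(*d.T);a=np.degrees(np.arctan2(d[:,1],d[:,0]))
    w=(P[:,2]>.145)&(P[:,2]<.172)&(r>.035)&(r<.1)
    print(n,'nut hist',[(k,int(((a[w]>=k)&(a[w]<k+6)).sum())) for k in range(-180,180,6) if ((a[w]>=k)&(a[w]<k+6)).any()])
    w=(P[:,2]>.095)&(P[:,2]<.12)&(r>.09)&(r<.23)&(d[:,1]>0); print(n,'bar',w.sum()); 
    if w.sum()>5: print(cv2.minAreaRect(P[w][:,:2].astype(np.float32)), np.median(P[w],0),np.median(a[w]))
    w=(P[:,2]>.125)&(P[:,2]<.16)&(r>.11)&(r<.17)&(d[:,1]>0); print('handle',P[w])
for lab,P,u,v in(('bottle',np.load('top0.npy'),147,207),('weight',np.load('top0.npy'),390,210),('ring',np.load('top0.npy'),228,145)):
    q=P[v-20:v+20,u-20:u+20].reshape(-1,3);q=q[q[:,2]>(.07 if lab!='weight' else .02)];print(lab,np.percentile(q,2,0),np.percentile(q,98,0))
E
python3 m.py
```

```text
top flange [0.6049 0.0293] [-0.0021 -0.0007  0.0005  0.0011  0.0017  0.007   0.0085]
motor top ((0.603108823299408, 0.030752792954444885), 0.04226018115878105)
side flange [0.6039 0.0296] [-0.023  -0.0047 -0.001  -0.0005  0.0004  0.004 ]
motor top ((0.6038281917572021, 0.02792275883257389), 0.04190085083246231)
top nut hist [(-180, 20), (-174, 11), (-126, 6), (-120, 14), (-114, 7), (-84, 1), (-78, 1), (-72, 3), (114, 3), (120, 11), (126, 5), (174, 7)]
top bar 299
((0.6981445550918579, 0.15732550621032715), (0.10739357769489288, 0.04082898050546646), 55.0572395324707) [0.6989 0.1693 0.1125] 55.17997230684939
handle [[0.6914 0.1472 0.1485]
 [0.6915 0.1442 0.1481]
 [0.6873 0.1498 0.1522]
 [0.6886 0.1473 0.1473]
 [0.6883 0.1442 0.1478]
 [0.6871 0.1405 0.1523]
 [0.6834 0.1524 0.1556]
 [0.6847 0.15   0.1503]
 [0.6853 0.1473 0.1475]
 [0.685  0.1441 0.1483]
 [0.6848 0.141  0.1488]
 [0.684  0.1375 0.152 ]
 [0.6827 0.1536 0.146 ]
 [0.6829 0.1507 0.1449]
 [0.681  0.1467 0.152 ]
 [0.6804 0.1433 0.1543]
 [0.6808 0.1405 0.1522]
 [0.6818 0.138  0.1481]
 [0.6794 0.1535 0.1465]
 [0.6776 0.1496 0.1535
[... 156 characters left out ...]
.1469 0.1504]
 [0.6749 0.1438 0.1509]
 [0.6764 0.1414 0.1449]
 [0.6785 0.1394 0.136 ]
 [0.6812 0.1376 0.1251]
 [0.6774 0.1528 0.1287]
 [0.6753 0.1486 0.1371]
 [0.6752 0.1455 0.137 ]
 [0.6749 0.1422 0.138 ]
 [0.6771 0.1402 0.129 ]
 [0.6737 0.1494 0.1306]
 [0.6736 0.1462 0.1307]
 [0.6743 0.1435 0.1275]]
side nut hist [(-180, 17), (-174, 32), (-168, 4), (-126, 1), (-120, 17), (-114, 19), (-108, 7), (-66, 5), (-60, 2), (-54, 1), (48, 4), (54, 5), (60, 6), (66, 3), (114, 4), (120, 18), (126, 15), (132, 2), (174, 1)]
side bar 3
handle []
bottle [0.5355 0.3299 0.0748] [0.597  0.3867 0.1714]
weight [ 0.5056 -0.4793  0.0258] [ 0.5861 -0.3976  0.0622]
ring [0.6109 0.0236 0.072 ] [0.828  0.156  0.4406]
```

```bash
cat > t.py <<'E'
from h import *
from scipy.spatial.transform import Rotation as R
np.set_printoptions(precision=4,suppress=True)
AX=np.array([.604,.029])
def pose(az,lean,r,z,back=0,ax=AX):   # az = azimuth of tcp about post axis, deg
    a=np.radians(az);l=np.radians(lean);h=-np.array([np.cos(a),np.sin(a),0]);Z=np.sin(l)*h-np.array([0,0,np.cos(l)])
    y=np.cross([0,0,1],h);M=np.c_[np.cross(y,Z),y,Z]
    return np.r_[ax-r*h[:2],z]-back*Z,M
def rep():
    s=env.get_state();p=s['tcp_pos'];M=s['eef_rot'];d=p[:2]-AX;z=M[:,2]
    print('t %.2f'%s['time_s'],'tcp',p,'r %.4f az %.2f'%(np.hypot(*d),np.degrees(np.arctan2(d[1],d[0]))%360),'toolaz %.2f lean %.2f'%(np.degrees(np.arctan2(-z[1],-z[0]))%360,np.degrees(np.arccos(-z[2]))),'F',s['ft_force'],'Ftool',M.T@s['ft_force'],'gap %.4f'%s['finger_gap'],'q',s['qpos'])
    return p,M
def to(az,lean,r,z,back=0,pt=None):
    p,M=rep();P,N=pose(az,lean,r,z,back)
    if pt is not None:P=np.array(pt)
    print('turn',np.degrees(R.from_matrix(M.T@N).as_rotvec()),'shift before turn',M.T@(P-p),'after turn',N.T@(P-p),'P',P)
if __name__=='__main__':
    import sys; a=[float(x) for x in sys.argv[1:]]; to(*a) if a else rep()
E
python3 t.py 183 40 .058 .143 .10
```

```text
t 0.10 tcp [0.1806 0.5454 0.2132] r 0.6678 az 129.35 toolaz 69.47 lean 0.09 F [-0.0281  0.1373 -1.5246] Ftool [0.0697 0.1239 1.5244] gap 0.0914 q [ 1.231   0.3202  1.5655  0.      1.2574 -0.02  ]
turn [ -7.5278 -39.5501 -20.4153] shift before turn [-0.4504 -0.4016 -0.0058] after turn [-0.2136 -0.5379  0.1709] P [0.4819 0.0226 0.2196]
```

```bash
python3 -m inch '[[[0,0,0],[-0.045,-0.040,-0.004],1],[[0,0,0],[-0.045,-0.040,-0.004],1],[[0,0,0],[-0.045,-0.040,-0.004],1],[[0,0,0],[-0.045,-0.040,-0.002],0.5],[[0,0,0],[-0.045,-0.040,0],0.4],[[0,0,0],[-0.045,-0.040,0],0.4],[[0,0,0],[-0.045,-0.040,0],0.4],[[0,0,0],[-0.045,-0.040,0],0.4],[[0,0,0],[-0.045,-0.040,0],0.4],[[0,0,0],[-0.045,-0.040,0],0.4]]'
python3 t.py 183 40 .058 .143 .10
```

```text
time_s: 1.35
tcp_pos: [0.4827, 0.0228, 0.2278]
eef_rot: [[-0.949, 0.315, -0.0], [0.315, 0.949, 0.0], [0.0, 0.0, -1.0]]
ft_force: [1.1, 0.9, -0.7]
finger_gap: 0.0365
t 1.35 tcp [0.4827 0.0228 0.2278] r 0.1214 az 182.93 toolaz 290.37 lean 0.02 F [ 1.0843  0.9414 -0.7475] Ftool [-0.7331  1.2346  0.7477] gap 0.0365 q [ 0.0231  0.1655  1.7395  0.0004  1.2367 -1.2276]
turn [ -7.4293 -39.5402 -20.4764] shift before turn [ 0.0007 -0.0004  0.0081] after turn [ 0.0059 -0.0001  0.0057] P [0.4819 0.0226 0.2196]
```

```bash
python3 -m inch '[[[-1.5,-7.9,-4.1],[0,0,0],0.35],[[-1.5,-7.9,-4.1],[0,0,0],0.35],[[-1.5,-7.9,-4.1],[0,0,0],0.35],[[-1.5,-7.9,-4.1],[0,0,0],0.35],[[-1.5,-7.9,-4.1],[0,0,0],0.35],[[0,0,0],[0.0059,0,0.01],0.35],[[0,0,0],[0,0,0.01],0.35],[[0,0,0],[0,0,0.01],0.35],[[0,0,0],[0,0,0.01],0.35],[[0,0,0],[0,0,0],0.35]]'
python3 - <<'E'
from t import *
to(183,40,.058,.143)
snap('side','s1.png')
a=cv2.imread('pics/s1.png')[90:250,160:360];cv2.imwrite('pics/s1c.png',cv2.convertScaleAbs(cv2.resize(a,(750,600),interpolation=2),alpha=2.2))
E
```

```text
time_s: 2.6
tcp_pos: [0.5038, 0.0259, 0.1926]
eef_rot: [[-0.766, -0.054, 0.64], [-0.041, 0.999, 0.035], [-0.641, 0.001, -0.767]]
ft_force: [0.1, -0.3, -0.5]
finger_gap: 0.0318
t 2.60 tcp [0.5038 0.0259 0.1926] r 0.1002 az 181.75 toolaz 183.14 lean 39.88 F [ 0.1255 -0.3469 -0.4606] Ftool [ 0.2133 -0.3536  0.4216] gap 0.0318 q [ 0.0092 -0.0331  2.2833  0.1493  0.1979 -1.7509]
turn [ 0.0905 -0.1153  0.0256] shift before turn [-0.0006 -0.0023  0.0651] after turn [-0.0005 -0.0022  0.0651] P [0.5461 0.026  0.143 ]
```

View pics/s1c.png

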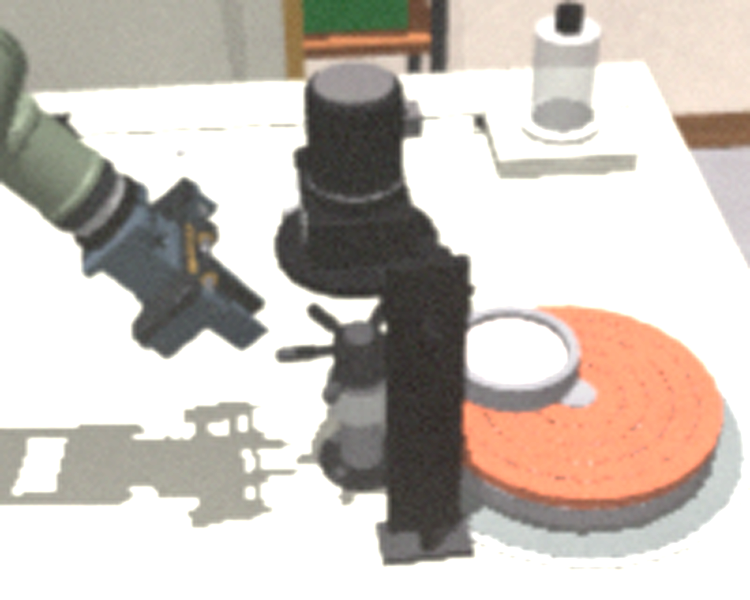

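```bash
python3 -m inch '[[[0,0,0],[0,-0.0022,0.013],0.35],[[0,0,0],[0,0,0.013],0.35],[[0,0,0],[0,0,0.013],0.35],[[0,0,0],[0,0,0.013],0.35],[[0,0,0],[0,0,0.013],0.35],[[0,0,0],[0,0,0],0.35],[[0,0,0],[0,0,0],0],[[0,0,0],[0,0,0],0],[[0,0,0],[0,0,0],0],[[0,0,0],[0,0,0],0]]' 15
python3 t.py 183 40 .058 .143
```

```text
time_s: 3.9
tcp_pos: [0.5451, 0.0268, 0.1451]
eef_rot: [[-0.766, -0.056, 0.641], [-0.042, 0.998, 0.037], [-0.642, 0.001, -0.767]]
ft_force: [0.6, 4.7, -0.2]
finger_gap: 0.0157
t 3.90 tcp [0.5451 0.0268 0.1451] r 0.0589 az 182.11 toolaz 183.32 lean 39.92 F [ 0.5664  4.7016 -0.2209] Ftool [-0.4905  4.662   0.707 ] gap 0.0157 q [ 0.0086  0.1159  2.2882  0.6521  0.0522 -2.2579]
turn [ 0.2066 -0.0833  0.119 ] shift before turn [ 0.0007 -0.0009  0.0022] after turn [ 0.0007 -0.0009  0.0022] P [0.5461 0.026  0.143 ]
```

```bash
python3 -m inch '[[[0,2,0],[0,0,0],0],[[0,2,0],[0,0,0],0],[[0,0,0],[0,0,0],0],[[0,0,0],[0,-0.0005,0],0],[[0,0,0],[0,-0.0005,0],0],[[0,0,0],[0,-0.0005,0],0],[[0,0,0],[0,-0.0005,0],0],[[0,0,0],[0,0,0],0],[[0,0,0],[0,0,0],0],[[0,0,0],[0,0,0],0]]' 25
python3 t.py 183 36 .058 .143
```

```text
time_s: 5.15
tcp_pos: [0.5445, 0.0269, 0.1448]
eef_rot: [[-0.803, -0.059, 0.593], [-0.045, 0.998, 0.039], [-0.594, 0.005, -0.804]]
ft_force: [-4.5, 11.4, 3.2]
finger_gap: 0.0156
t 5.15 tcp [0.5445 0.0269 0.1448] r 0.0595 az 182.02 toolaz 183.79 lean 36.45 F [-4.4872 11.4126  3.2045] Ftool [ 1.1904 11.6748 -4.789 ] gap 0.0156 q [ 0.0064  0.1173  2.241   0.2365  0.1522 -1.8442]
turn [0.4713 0.4436 0.1506] shift before turn [-0.0002 -0.001   0.0023] after turn [-0.0002 -0.001   0.0023] P [0.5461 0.026  0.143 ]
```

```bash
python3 -m inch '[[[0,0,0],[0,0.001,0],0],[[0,0,0],[0,0.001,0],0],[[0,0,0],[0,0.001,0],0],[[0,0,0],[0,0.001,0],0],[[0,0,0],[0,0.001,0],0],[[0,0,0],[0,0.001,0],0],[[0,0,0],[0,0,0],0],[[0,0,0],[0,0,0],0],[[0,0,0],[0,0,0],0],[[0,0,0],[0,0,0],0]]' 25
python3 t.py 175 36 .058 .144
```

```text
time_s: 6.4
tcp_pos: [0.5444, 0.0295, 0.1448]
eef_rot: [[-0.802, -0.053, 0.594], [-0.04, 0.999, 0.035], [-0.595, 0.005, -0.803]]
ft_force: [-6.2, -11.6, 3.9]
finger_gap: 0.0156
t 6.40 tcp [0.5444 0.0295 0.1448] r 0.0596 az 179.54 toolaz 183.37 lean 36.54 F [ -6.2437 -11.6138   3.9324] Ftool [  3.1293 -11.2504  -7.2776] gap 0.0156 q [ 0.018   0.1171  2.2423  0.1672  0.1467 -1.7614]
turn [4.9561 0.5232 6.3136] shift before turn [-0.0011  0.0045  0.0019] after turn [-0.0007  0.0047  0.0014] P [0.5462 0.0341 0.144 ]
```

```bash
python3 -m inch '[[[1.2,0,1.6],[0,0,0],0],[[1.2,0,1.6],[0,0.001,-0.0005],0],[[1.2,0,1.6],[0,0.0021,-0.0005],0],[[1.2,0,1.6],[0,0.0021,0],0],[[1.2,0,1.6],[0,0.0021,0],0],[[0,0,0],[0,0,0],0],[[0,0,0],[0,0,0],0],[[0,0,0],[0,0,0],0]
,[[0,0,0],[0,0,0],0],[[0,0,0],[0,0,0],0]]' 25
python3 t.py 170 36 .059 .144
```

```text
time_s: 7.65
tcp_pos: [0.5447, 0.038, 0.1449]
eef_rot: [[-0.799, 0.119, 0.59], [0.097, 0.993, -0.068], [-0.594, 0.003, -0.805]]
ft_force: [5.8, -2.7, -7.5]
finger_gap: 0.0157
t 7.65 tcp [0.5447 0.038  0.1449] r 0.0600 az 171.42 toolaz 173.38 lean 36.42 F [ 5.8352 -2.6529 -7.5432] Ftool [-0.4408 -1.9606  9.6927] gap 0.0157 q [ 0.1413  0.1262  2.229  -0.7436  0.2246 -0.6273]
turn [1.9977 0.4132 2.478 ] shift before turn [-0.0003  0.0014  0.0013] after turn [-0.0003  0.0015  0.0013] P [0.5459 0.0392 0.144 ]
```

```bash
python3 -m inch '[[[2.4,0,3.2],[0,0.0042,0],0],[[2.4,0,3.2],[-0.0001,0.0042,0.0001],0],[[2.4,0,3.2],[-0.0001,0.0042,0.0001],0],[[2.4,0,3.2],[-0.0001,0.0042,0.0001],0],[[2.4,0,3.2],[-0.0001,0.0042,0.0001],0],[[2.4,0,3.2],[-0.0001,0.0042,0.0001],0],[[2.4,0,3.2],[-0.0001,0.0042,0.0001],0],[[0,0,0],[0,0,0],0]
,[[0,0,0],[0,0,0],0],[[0,0,0],[0,0,0],0]]' 25
python3 t.py 143 36 .059 .144
```

```text
time_s: 8.9
tcp_pos: [0.5549, 0.0646, 0.1449]
eef_rot: [[-0.66, 0.572, 0.487], [0.459, 0.82, -0.341], [-0.594, -0.002, -0.804]]
ft_force: [5.5, -4.8, -6.2]
finger_gap: 0.015
t 8.90 tcp [0.5549 0.0646 0.1449] r 0.0606 az 144.06 toolaz 144.98 lean 36.45 F [ 5.4632 -4.8071 -6.1841] Ftool [-2.1416 -0.8073  9.2715] gap 0.0150 q [ 0.402   0.2391  2.0739 -0.9244  0.6836  0.1368]
turn [1.1678 0.4513 1.7566] shift before turn [-0.0008  0.0011  0.0016] after turn [-0.0008  0.0011  0.0016] P [0.5569 0.0645 0.144 ]
```

```bash
python3 -m inch '[[[2.4,0,3.2],[-0.0002,0.0042,0.0006],0],[[2.4,0,3.2],[-0.0001,0.0042,0.0004],0],[[2.4,0,3.2],[-0.0001,0.0042,0.0001],0],[[2.4,0,3.2],[-0.0001,0.0042,0.0001],0],[[2.4,0,3.2],[-0.0001,0.0042,0.0001],0],[[2.4,0,3.2],[-0.0001,0.0042,0.0001],0],[[2.4,0,3.2],[-0.0001,0.0042,0.0001],0],[[0,0,0],[0,0,0],0]
,[[0,0,0],[0,0,0],0],[[0,0,0],[0,0,0],0]]' 25
python3 t.py 115 36 .059 .144
python3 -m inch '[[[0,0,0],[0,0,0],0.35],[[0,0,0],[0,0,0],0.35],[[0,0,0],[0,0,-0.016],0.35],[[0,0,0],[0,0,-0.016],0.35],[[0,0,0],[0,0,-0.016],0.35],[[0,0,0],[0,0,-0.016],0.35],[[0,0,0],[0,0,-0.016],0.35],[[0,0,0],[0,0,0],0.35]
,[[0,0,0],[0,0,0],0.35],[[0,0,0],[0,0,0],0.35]]' 25
python3 t.py 175 36 .059 .144 0.08
```

```text
time_s: 10.15
tcp_pos: [0.5764, 0.0827, 0.1448]
eef_rot: [[-0.368, 0.891, 0.267], [0.713, 0.455, -0.534], [-0.597, -0.006, -0.803]]
ft_force: [-0.3, -5.3, -0.8]
finger_gap: 0.0152
t 10.15 tcp [0.5764 0.0827 0.1448] r 0.0604 az 117.17 toolaz 116.59 lean 36.63 F [-0.2845 -5.2698 -0.8064] Ftool [-3.1726 -2.6445  3.3829] gap 0.0152 q [ 0.4727  0.4059  1.8067 -0.7457  1.0744  0.4154]
turn [0.9365 0.6345 1.8456] shift before turn [-0.0007  0.0022  0.0015] after turn [-0.0006  0.0023  0.0015] P [0.5791 0.0825 0.144 ]
time_s: 11.4
tcp_pos: [0.5556, 0.1267, 0.2083]
eef_rot: [[-0.37, 0.889, 0.269], [0.713, 0.457, -0.531], [-0.595, -0.005, -0.804]]
ft_force: [-0.1, 0.3, -0.4]
finger_gap: 0.0314
t 11.40 tcp [0.5556 0.1267 0.2083] r 0.1091 az 116.37 toolaz 116.83 lean 36.51 F [-0.0502  0.2951 -0.3821] Ftool [0.4564 0.0923 0.1369] gap 0.0314 q [ 0.5594  0.3457  1.7164 -0.679   1.233   0.366 ]
turn [-34.3838   0.3198 -46.433 ] shift before turn [-0.0422 -0.0913  0.0313] after turn [ 0.0396 -0.0932 -0.0292] P [0.4984 0.0382 0.2087]
```

```bash
python3 -m inch '[[[-3.6,0,-4.9],[-0.0004,-0.0115,0.0003],0.35],[[-3.6,0,-4.9],[-0.0004,-0.0115,0.0003],0.35],[[-3.6,0,-4.9],[-0.0004,-0.0115,0.0003],0.35],[[-3.6,0,-4.9],[-0.0004,-0.0115,0.0003],0.35],[[-3.6,0,-4.9],[-0.0004,-0.0115,0.0003],0.35],[[-3.6,0,-4.9],[-0.0004,-0.0115,0.0003],0.35],[[-3.6,0,-4.9],[-0.0004,-0.0115,0.0003],0.35],[[-3.6,0,-4.9],[-0.0004,-0.0115,0.0003],0.35],[[-3.6,0,-4.9],[-0.0004,-0.0115,0.0003],0.35],[[-3.6,0,-4.9],[-0.0004,-0.0115,0.0003],0.35]]' 25
python3 - <<'E'
from t import *
to(177,36,.059,.144)
snap('side','s2.png');t=snap('top','t2.png');P=cloud(t).reshape(-1,3)
P=np.vstack([P,cloud(env.read_camera('side')).reshape(-1,3)])
d=P[:,:2]-AX; r=np.hypot(*d.T);a=np.degrees(np.arctan2(d[:,1],d[:,0]))%360
w=(P[:,2]>.145)&(P[:,2]<.168)&(r>.045)&(r<.09)
print([(k,int(((a[w]>=k)&(a[w]<k+5)).sum())) for k in range(0,360,5) if ((a[w]>=k)&(a[w]<k+5)).any()])
E
```

```text
time_s: 12.65
tcp_pos: [0.4945, 0.0393, 0.2074]
eef_rot: [[-0.81, 0.075, 0.582], [0.058, 0.997, -0.047], [-0.584, -0.004, -0.812]]
ft_force: [-0.5, 1.1, 0.3]
finger_gap: 0.0323
t 12.65 tcp [0.4945 0.0393 0.2074] r 0.1100 az 174.61 toolaz 175.36 lean 35.71 F [-0.5002  1.0599  0.2636] Ftool [ 0.3129  1.0183 -0.5551] gap 0.0323 q [ 0.1446 -0.0501  2.2063 -0.3458  0.3953 -1.0731]
turn [-0.9586 -0.29   -0.9005] shift before turn [-0.0044 -0.0032  0.0812] after turn [-0.0039 -0.0046  0.0812] P [0.5451 0.0321 0.144 ]
[(50, 1), (55, 1), (60, 1), (110, 9), (115, 18), (120, 17), (165, 4), (170, 21), (175, 36), (180, 15), (185, 2), (225, 6), (230, 21), (235, 32), (240, 12), (285, 4), (290, 2)]
```

```bash
python3 -m inch '[[[-1,0,-0.9],[-0.004,-0.0046,0.0135],0.35],[[0,0,0],[0,0,0.0135],0.35],[[0,0,0],[0,0,0.0135],0.35],[[0,0,0],[0,0,0.0135],0.35],[[0,0,0],[0,0,0.0135],0.35],[[0,0,0],[0,0,0.0135],0.35],[[0,0,0],[0,0,0],0],[[0,0,0],[0,0,0],0],[[0,0,0],[0,0,0],0],[[0,0,0],[0,0,0],0]]' 25
python3 t.py 147 36 .059 .144
```

```text
time_s: 14.05
tcp_pos: [0.5452, 0.0336, 0.1439]
eef_rot: [[-0.811, 0.052, 0.583], [0.043, 0.999, -0.029], [-0.584, 0.002, -0.812]]
ft_force: [5.8, 2.7, -8.7]
finger_gap: 0.0153
t 14.05 tcp [0.5452 0.0336 0.1439] r 0.0590 az 175.57 toolaz 177.15 lean 35.72 F [ 5.8191  2.7436 -8.6804] Ftool [ 0.4688  3.0287 10.3608] gap 0.0153 q [ 0.0906  0.1239  2.2267 -0.4464  0.1905 -1.0144]
turn [17.6576 -0.2965 24.2745] shift before turn [-0.0064  0.028   0.0046] after turn [ 0.0058  0.0282 -0.0043] P [0.5545 0.0611 0.144 ]
```

```bash
python3 -m inch '[[[2.4,0,3.2],[-0.0001,0.0041,0.0001],0],[[2.4,0,3.2],[-0.0001,0.0041,0.0001],0],[[2.4,0,3.2],[-0.0001,0.0041,0.0001],0],[[2.4,0,3.2],[-0.0001,0.0041,0.0001],0],[[2.4,0,3.2],[-0.0001,0.0041,0.0001],0],[[2.4,0,3.2],[-0.0001,0.0041,0.0001],0],[[2.4,0,3.2],[-0.0001,0.0041,0.0001],0],[[2.4,0,3.2],[-0.0001,0.0041,0.0001],0],[[2.4,0,3.2],[-0.0001,0.0041,0.0001],0],[[2.4,0,3.2],[-0.0001,0.0041,0.0001],0]]' 25
python3 t.py 137 36 .059 .144
python3 -m inch '[[[0,0,0],[0,0,0],0.35],[[0,0,0],[0,0,0],0.35],[[0,0,0],[0,0,-0.016],0.35],[[0,0,0],[0,0,-0.016],0.35],[[0,0,0],[0,0,-0.016],0.35],[[0,0,0],[0,0,-0.016],0.35],[[0,0,0],[0,0,-0.016],0.35],[[0,0,0],[0,0,-0.016],0.35],[[0,0,0],[0,0,-0.016],0.35],[[0,0,0],[0,0,-0.016],0.35]]' 25
python3 - <<'E'
from t import *
rep()
P=np.vstack([cloud(env.read_camera(n)).reshape(-1,3) for n in('top','side')])
d=P[:,:2]-AX; r=np.hypot(*d.T);a=np.degrees(np.arctan2(d[:,1],d[:,0]))%360
w=(P[:,2]>.145)&(P[:,2]<.168)&(r>.045)&(r<.09)
print([(k,int(((a[w]>=k)&(a[w]<k+5)).sum())) for k in range(0,360,5) if ((a[w]>=k)&(a[w]<k+5)).any()])
E
python3 t.py 56.3 0 .1406 .23
```

```text
time_s: 15.3
tcp_pos: [0.5595, 0.0688, 0.1439]
eef_rot: [[-0.603, 0.675, 0.425], [0.541, 0.738, -0.404], [-0.586, -0.014, -0.81]]
ft_force: [2.4, -5.9, -3.2]
finger_gap: 0.0156
t 15.30 tcp [0.5595 0.0688 0.1439] r 0.0597 az 138.14 toolaz 136.43 lean 35.89 F [ 2.3903 -5.9454 -3.1856] Ftool [-2.7911 -2.7278  5.9981] gap 0.0156 q [ 0.4311  0.2843  2.0018 -0.8595  0.8021  0.1978]
turn [-0.3315 -0.1153  0.9077] shift before turn [-0.0006  0.0012  0.0003] after turn [-0.0006  0.0012  0.0003] P [0.5609 0.0692 0.144 ]
time_s: 16.55
tcp_pos: [0.5051, 0.1214, 0.2481]
eef_rot: [[-0.605, 0.673, 0.426], [0.54, 0.74, -0.401], [-0.585, -0.012, -0.811]]
ft_force: [0.4, -0.2, -0.2]
finger_gap: 0.0313
t 16.55 tcp [0.5051 0.1214 0.2481] r 0.1353 az 136.94 toolaz 136.73 lean 35.84 F [ 0.4078 -0.1676 -0.2234] Ftool [-0.2064  0.1532  0.4223] gap 0.0313 q [ 0.5897  0.1358  1.8914 -0.7055  1.0759  0.087 ]
[(65, 2), (70, 7), (75, 6), (80, 5), (130, 9), (135, 25), (140, 23), (145, 1), (185, 3), (190, 17), (195, 37), (200, 25), (205, 3), (245, 2), (250, 18), (255, 22), (260, 15)]
t 16.65 tcp [0.5059 0.122  0.249 ] r 0.1352 az 136.53 toolaz 137.03 lean 35.89 F [0.004  0.1068 0.4722] Ftool [-0.2214  0.0773 -0.4235] gap 0.0320 q [ 0.59    0.135   1.8903 -0.7062  1.0745  0.0874]
turn [25.0281 29.9327 78.7753] shift before turn [-0.0823  0.1363  0.0814] after turn [0.1176 0.1333 0.019 ] P [0.682 0.146 0.23 ]
```

```bash
python3 -m inch '[[[0,0,0],[0.0276,0.0484,-0.0207],0.5],[[0,0,0],[0.0276,0.0484,-0.0207],0.5],[[2.8,3.3,8.7],[0,0,0],0.5],[[2.8,3.3,8.7],[0,0,0],0.5],[[2.8,3.3,8.7],[0,0,0],0.5],[[2.8,3.3,8.7],[0,0,0],0.5],[[2.8,3.3,8.7],[0,0,0],0.5],[[2.8,3.3,8.7],[0,0,0],0.5],[[2.8,3.3,8.7],[0,0,0],0.5],[[2.8,3.3,8.7],[0,0,0],0.5]]' 25
python3 t.py 56.3 0 .22 .23
```

```text
time_s: 17.9
tcp_pos: [0.5199, 0.2388, 0.2468]
eef_rot: [[0.422, 0.906, 0.006], [0.904, -0.421, -0.079], [-0.069, 0.039, -0.997]]
ft_force: [-0.7, 0.4, 0.4]
finger_gap: 0.0455
t 17.90 tcp [0.5199 0.2388 0.2468] r 0.2261 az 111.85 toolaz 94.43 lean 4.56 F [-0.6785  0.3887  0.4063] Ftool [ 0.0367 -0.7626 -0.44  ] gap 0.0455 q [ 0.4539  0.313   1.4938 -0.0756  1.3648  0.9062]
turn [2.5371 3.7957 8.7309] shift before turn [0.064  0.1975 0.0201] after turn [0.0921 0.1864 0.0168] P [0.7261 0.212  0.23  ]
```

```bash
python3 -m inch '[[[2.5,3.8,8.7],[0,0,0],0.5],[[0,0,0],[0.023,0.0466,0.0042],0.5],[[0,0,0],[0.023,0.0466,0.0042],0.5],[[0,0,0],[0.023,0.0466,0.0042],0.5],[[0,0,0],[0.023,0.0466,0.0042],0.5],[[0,0,0],[-0.0265,0,0],0.5],[[0,0,0],[-0.0265,0,0],0.5],[[0,0,0],[-0.0265,0,0],0.5],[[0,0,0],[0,0,0.02],0.5],[[0,0,0],[0,0,0.02],0.5]]' 25
python3 - <<'E'
from t import *
to(56.3,0,.1406,.122)
c=snap('side','s3.png');snap('top','t3.png')
a=cv2.imread('pics/s3.png')[80:240,180:380];b=cv2.imread('pics/t3.png')[80:230,130:310]
a=cv2.resize(a,(400,320),interpolation=2);b=cv2.resize(b,(384,320),interpolation=2)
cv2.imwrite('pics/c3.png',cv2.convertScaleAbs(np.hstack([a,b]),alpha=2.2))
E
```

```text
time_s: 19.15
tcp_pos: [0.6822, 0.146, 0.1902]
eef_rot: [[0.551, 0.835, 0.001], [0.835, -0.551, -0.002], [-0.001, 0.002, -1.0]]
ft_force: [0.2, 0.6, -0.6]
finger_gap: 0.0458
t 19.15 tcp [0.6822 0.146  0.1902] r 0.1407 az 56.25 toolaz 123.22 lean 0.15 F [ 0.217   0.644  -0.6253] Ftool [ 0.6577 -0.175   0.6242] gap 0.0458 q [ 0.1956  0.5291  1.286  -0.0025  1.3256  0.7794]
turn [0.137  0.0588 0.2819] shift before turn [-0.0001 -0.0003  0.0682] after turn [-0.0001 -0.0001  0.0682] P [0.682 0.146 0.122]
```

View pics/c3.png

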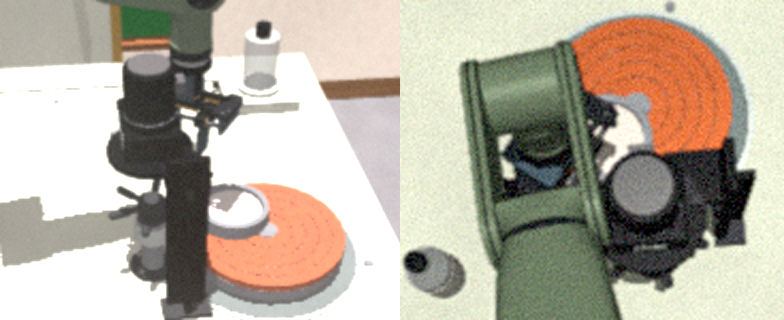

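```bash
python3 - <<'E'
from t import *
for n in('top','side'):
    P=cloud(env.read_camera(n)).reshape(-1,3)
    for z0 in np.arange(.28,.72,.04):
        w=(P[:,2]>z0)&(P[:,2]<z0+.04)&(P[:,0]>.5)&(P[:,0]<.72)&(P[:,1]>.073)&(P[:,1]<.3)
        if w.any(): print(n,'%.2f'%z0,w.sum(),'ymin',P[w][:,1].min(),'x',P[w][:,0].min(),P[w][:,0].max(),'mind',np.hypot(*(P[w][:,:2]-AX).T).min())
E
```

```text
top 0.28 340 ymin 0.07325504660473392 x 0.5443510301980808 0.7193327004401222 mind 0.05190606805363055
top 0.32 73 ymin 0.07415275506835904 x 0.5682939046624234 0.6632910378976061 mind 0.045569390882238624
top 0.36 313 ymin 0.11552416686440975 x 0.6222276060507737 0.6831495200133194 mind 0.10416769710514089
top 0.40 145 ymin 0.11362697016075 x 0.6461509203475766 0.6733978883094052 mind 0.10451848986376654
top 0.44 102 ymin 0.11385333441436109 x 0.6472228392097563 0.6730119949126033 mind 0.10398140244310476
top 0.48 168 ymin 0.07316047096449024 x 0.5712105178580005 0.7130155403978711 mind 0.044276408683940977
top 0.52 1283 ymin 0.07344732186801421 x 0.5621045452584903 0.7191199856672588 mind 0.044480978612909707
top 0.56 2051 ymin 0.07300540902863155 x 0.500660414136187 0.7136032061873667 mind 0.04426223178993516
top 0.60 683 ymin 0.07327873156845528 x 0.5001254628710321 0.5534784671725714 mind 0.06972362732165145
side 0.28 237 ymin 0.07375422259768138 x 0.5453127952781651 0.7192752823810609 mind 0.06923791808707734
side 0.32 74 ymin 0.10898970261361629 x 0.6686432860586098 0.7115660284046808 mind 0.10559452064875303
side 0.36 174 ymin 0.1052459330332306 x 0.6485528314291078 0.7188000136231258 mind 0.10189157282419758
side 0.40 244 ymin 0.10737743880369732 x 0.6483822410883984 0.7192867627433294 mind 0.10104149919198621
side 0.44 190 ymin 0.10856877966055889 x 0.6508823429412256 0.7183357500142188 mind 0.10480676418333598
side 0.48 327 ymin 0.0730813204248365 x 0.5930630175806778 0.7195796696851426 mind 0.04409482676667746
side 0.52 636 ymin 0.07300801261200662 x 0.5016242719505525 0.7199211022818682 mind 0.04407441499019921
side 0.56 735 ymin 0.07301146969443695 x 0.5156440094999216 0.7132916763171488 mind 0.04416561431235305
side 0.60 133 ymin 0.07315543610793818 x 0.500105007378202 0.5506666540961838 mind 0.09134621089896156
```

```bash
python3 t.py 56.3 25 .135 .128; python3 -m inch '[[[0,-8.3,0],[0,0,0],0.5],[[0,-8.3,0],[0,0,0],0.5],[[0,-8.3,0],[0,0,0],0.5],[[0,0,0],[0,0,0],0.5],[[0,0,0],[0,0,0],0.5],[[0,0,0],[0,0,0],0.5],[[0,0,0],[0,0,0],0.5],[[0,0,0],[0,0,0],0.5],[[0,0,0],[0,0,0],0.5],[[0,0,0],[0,0,0],0.5]]' 25
python3 t.py 56.3 25 .135 .128
python3 - <<'E'
from t import *
for n in('top','side'):
    P=cloud(env.read_camera(n)).reshape(-1,3)
    w=(P[:,2]>.44)&(P[:,0]>.4)&(P[:,0]<.7)&(np.hypot(*(P[:,:2]-AX).T)<.09)&(P[:,2]>.45)
    print(n,w.sum(),P[w].min(0) if w.any() else '')
E
```

```text
t 19.35 tcp [0.6823 0.1466 0.1906] r 0.1413 az 56.34 toolaz 108.46 lean 0.13 F [0.511  0.6923 0.5851] Ftool [ 0.8584  0.0469 -0.5863] gap 0.0455 q [ 0.1963  0.5297  1.284  -0.0024  1.3276  0.7794]
turn [  0.1738 -24.9181   0.2965] shift before turn [-0.0062 -0.0001  0.0626] after turn [0.0207 0.0001 0.0594] P [0.6789 0.1413 0.128 ]
time_s: 20.6
tcp_pos: [0.6823, 0.1468, 0.191]
eef_rot: [[0.5, 0.835, -0.23], [0.757, -0.55, -0.353], [-0.421, 0.003, -0.907]]
ft_force: [0.8, -0.3, -0.2]
finger_gap: 0.0454
t 20.60 tcp [0.6823 0.1468 0.191 ] r 0.1415 az 56.38 toolaz 56.94 lean 24.92 F [ 0.7766 -0.2889 -0.1518] Ftool [0.2334 0.8071 0.0612] gap 0.0454 q [ 0.3218  0.7318  0.984  -0.2708  1.7674  0.8976]
turn [ 0.2711 -0.078   0.2388] shift before turn [ 0.0207 -0.      0.0599] after turn [0.0208 0.0002 0.0599] P [0.6789 0.1413 0.128 ]
top 0 
side 0
```

```bash
python3 -m inch '[[[0,0,0],[0.0042,0,0.012],0.5],[[0,0,0],[0.0042,0,0.012],0.5],[[0,0,0],[0.0042,0,0.012],0.5],[[0,0,0],[0.0042,0,0.012],0.5],[[0,0,0],[0.0042,0,0.012],0.5],[[0,0,0],[0,0,0],0],[[0,0,0],[0,0,0],0],[[0,0,0],[0,0,0],0],[[0,0,0],[0,0,0],0],[[0,0,0],[0,0,0],0]]' 15
python3 t.py 76.3 25 .135 .128
```

```text
time_s: 21.95
tcp_pos: [0.6793, 0.1417, 0.1284]
eef_rot: [[0.5, 0.835, -0.229], [0.757, -0.55, -0.353], [-0.421, 0.003, -0.907]]
ft_force: [0.9, 1.2, 3.4]
finger_gap: 0.0176
t 21.95 tcp [0.6793 0.1417 0.1284] r 0.1356 az 56.27 toolaz 57.03 lean 24.87 F [0.866  1.2358 3.4348] Ftool [-0.0759  0.0545 -3.7505] gap 0.0176 q [ 0.317   0.7546  1.0937 -0.2676  1.6372  0.9289]
turn [ -8.1276  -0.0991 -17.9094] shift before turn [-0.0075 -0.0463  0.0038] after turn [ 0.0071 -0.0464 -0.0028] P [0.636  0.1602 0.128 ]
```

```bash
python3 -m inch '[[[-1.69,0,-3.63],[-0.0003,-0.0094,0.0001],0],[[-1.69,0,-3.63],[-0.0003,-0.0094,0.0001],0],[[-1.69,0,-3.63],[-0.0003,-0.0094,0.0001],0],[[-1.69,0,-3.63],[-0.0003,-0.0094,0.0001],0],[[-1.69,0,-3.63],[-0.0003,-0.0094,0.0001],0],[[-1.69,0,-3.63],[-0.0003,-0.0094,0.0001],0],[[-1.69,0,-3.63],[-0.0003,-0.0094,0.0001],0],[[-1.69,0,-3.63],[-0.0003,-0.0094,0.0001],0],[[-1.69,0,-3.63],[-0.0003,-0.0094,0.0001],0],[[-1.69,0,-3.63],[-0.0003,-0.0094,0.0001],0]]' 15
python3 t.py 106.3 25 .135 .128
```

```text
time_s: 23.2
tcp_pos: [0.5908, 0.1656, 0.1284]
eef_rot: [[-0.106, 0.993, 0.057], [0.902, 0.12, -0.415], [-0.419, 0.008, -0.908]]
ft_force: [1.6, 6.7, 0.7]
finger_gap: 0.0174
t 23.20 tcp [0.5908 0.1656 0.1284] r 0.1372 az 95.50 toolaz 97.87 lean 24.75 F [1.5679 6.6578 0.7131] Ftool [ 5.5411  2.3616 -3.3185] gap 0.0174 q [ 0.4721  0.5184  1.5498 -0.4293  1.253   0.5265]
turn [-3.549  -0.2209 -8.7178] shift before turn [-0.0036 -0.0254  0.0018] after turn [ 0.0003 -0.0257  0.0003] P [0.5661 0.1586 0.128 ]
```

```bash
python3 -m inch '[[[-1,0,-2.2],[-0.001,-0.008,0.0004],0],[[-1,0,-2.2],[-0.001,-0.008,0.0004],0],[[-1,0,-2.2],[-0.001,-0.008,0.0004],0],[[-0.3,0,-0.7],[0,-0.002,0],0],[[0,0,0],[0,-0.001,0],0],[[0,0,0],[0,-0.001,0],0],[[0,0,0],[0,-0.001,0],0],[[0,0,0],[0,-0.001,0],0],[[0,0,0],[0,0,0],0],[[0,0,0],[0,0,0],0]]' 15
python3 t.py 106.3 25 .135 .128
```

```text
time_s: 24.45
tcp_pos: [0.5673, 0.1611, 0.1285]
eef_rot: [[-0.229, 0.965, 0.125], [0.881, 0.26, -0.396], [-0.414, 0.019, -0.91]]
ft_force: [13.1, 12.6, -5.2]
finger_gap: 0.0176
t 24.45 tcp [0.5673 0.1611 0.1285] r 0.1371 az 105.52 toolaz 107.47 lean 24.50 F [13.1236 12.5705 -5.1855] Ftool [10.2121 15.8412  1.3799] gap 0.0176 q [ 0.4908  0.4529  1.665  -0.4628  1.1506  0.4504]
turn [ 0.4804 -0.5073 -1.5604] shift before turn [-0.0017 -0.0018  0.0013] after turn [-0.0016 -0.0019  0.0013] P [0.5661 0.1586 0.128 ]
```

```bash
python3 -m inch '[[[0,0,0],[0,0,0],0.5],[[0,0,0],[0,0,0],0.5],[[0,0,0],[0,0,0],0.5],[[0,0,0],[0,0,-0.016],0.5],[[0,0,0],[0,0,-0.016],0.5],[[0,0,0],[0,0,-0.016],0.5],[[0,0,0],[0,0,-0.016],0.5],[[0,0,0],[0,0,-0.016],0.5],[[0,0,0],[0,0,-0.016],0.35],[[0,0,0],[0,0,-0.016],0.35]]' 25
python3 - <<'E'
from t import *
to(137,36,.059,.144,.10)
P=cloud(snap('top','t4.png')).reshape(-1,3)
d=P[:,:2]-AX; r=np.hypot(*d.T);a=np.degrees(np.arctan2(d[:,1],d[:,0]))%360
w=(P[:,2]>.095)&(P[:,2]<.12)&(r>.165)&(r<.23)&(a>30)&(a<130); print('arm end az',w.sum(),np.median(a[w]) if w.any() else '')
P=cloud(snap('side','s4.png')).reshape(-1,3)
d=P[:,:2]-AX; r=np.hypot(*d.T);a=np.degrees(np.arctan2(d[:,1],d[:,0]))%360
w=(P[:,2]>.095)&(P[:,2]<.12)&(r>.165)&(r<.23)&(a>30)&(a<130); print('arm end az side',w.sum(),np.median(a[w]) if w.any() else '')
E
```

```text
time_s: 25.7
tcp_pos: [0.5482, 0.2007, 0.2304]
eef_rot: [[-0.229, 0.967, 0.108], [0.876, 0.253, -0.409], [-0.423, 0.001, -0.906]]
ft_force: [-0.0, -0.4, -0.7]
finger_gap: 0.0322
t 25.70 tcp [0.5482 0.2007 0.2304] r 0.1806 az 108.00 toolaz 104.76 lean 25.04 F [-0.0294 -0.3521 -0.7053] Ftool [-0.0033 -0.1181  0.78  ] gap 0.0322 q [ 0.5649  0.3896  1.4962 -0.421   1.4111  0.4096]
turn [-16.4068 -10.6539 -27.9003] shift before turn [-0.0708 -0.0525  0.0392] after turn [-0.0292 -0.0875  0.0281] P [0.5179 0.1093 0.2249]
arm end az 119 103.20304300865335
arm end az side 7 108.95833943797314
```

```bash
python3 -m inch '[[[-4.1,-2.66,-7],[0,0,0],0.35],[[-4.1,-2.66,-7],[0,0,0],0.35],[[-4.1,-2.66,-7],[0,0,0],0.35],[[-4.1,-2.66,-7],[0,0,0],0.35],[[0,0,0],[-0.0073,-0.0219,0.007],0.35],[[0,0,0],[-0.0073,-0.0219,0.007],0.35],[[0,0,0],[-0.0073,-0.0219,0.007],0.35],[[0,0,0],[-0.0073,-0.0219,0.007],0.35],[[0,0,0],[0,0,0],0.35],[[0,0,0],[0,0,0],0.35]]' 25
python3 - <<'E'
from t import *
to(137,36,.059,.144)
P=cloud(snap('top','t5.png')).reshape(-1,3)
d=P[:,:2]-AX; r=np.hypot(*d.T);a=np.degrees(np.arctan2(d[:,1],d[:,0]))%360
T=np.load('top0.npy').reshape(-1,3);d0=T[:,:2]-AX
for Q,dd in((T,d0),(P,d)):
  rr=np.hypot(*dd.T);aa=np.degrees(np.arctan2(dd[:,1],dd[:,0]))%360
  for r0 in(.17,.18,.19,.2):
    w=(Q[:,2]>.095)&(Q[:,2]<.12)&(rr>r0)&(rr<r0+.01)&(aa>30)&(aa<130); print(r0,w.sum(),np.percentile(aa[w],[2,50,98]) if w.any() else '')
w=(P[:,2]>.145)&(P[:,2]<.168)&(r>.045)&(r<.09)
print([(k,int(((a[w]>=k)&(a[w]<k+5)).sum())) for k in range(0,360,5) if ((a[w]>=k)&(a[w]<k+5)).any()])
a=cv2.imread('pics/t5.png')[80:230,120:300]
cv2.imwrite('pics/t5c.png',cv2.convertScaleAbs(cv2.resize(a,(540,450),interpolation=2),alpha=2.2))
E
```

```text
time_s: 27.05
tcp_pos: [0.5184, 0.1093, 0.2241]
eef_rot: [[-0.593, 0.681, 0.43], [0.551, 0.732, -0.4], [-0.587, -0.0, -0.809]]
ft_force: [-0.0, -0.0, 0.5]
finger_gap: 0.0316
t 27.05 tcp [0.5184 0.1093 0.2241] r 0.1173 az 136.82 toolaz 137.08 lean 35.97 F [-0.0179 -0.0389  0.4844] Ftool [-0.2953 -0.0407 -0.3842] gap 0.0316 q [ 0.5514  0.1637  1.9252 -0.7356  1.0038  0.1224]
turn [ 0.0457 -0.03    0.079 ] shift before turn [-0.0002 -0.0005  0.0991] after turn [-0.0001 -0.0004  0.0991] P [0.5609 0.0692 0.144 ]
0.17 29 [51.5853 56.1201 60.217 ]
0.18 45 [48.014  53.5684 60.1224]
0.19 39 [48.3466 55.105  59.9242]
0.2 30 [48.7605 55.5382 59.1347]
0.17 5 [100.9715 102.2402 106.6736]
0.18 24 [ 96.9053 104.3899 108.1816]
0.19 7 [ 99.8744 102.5378 104.7381]
0.2 12 [106.5    108.2367 109.2191]
[(130, 7), (135, 12), (140, 7), (185, 2), (190, 16), (195, 16), (200, 6), (245, 1), (250, 8), (255, 7), (260, 2)]
```

View pics/t5c.png

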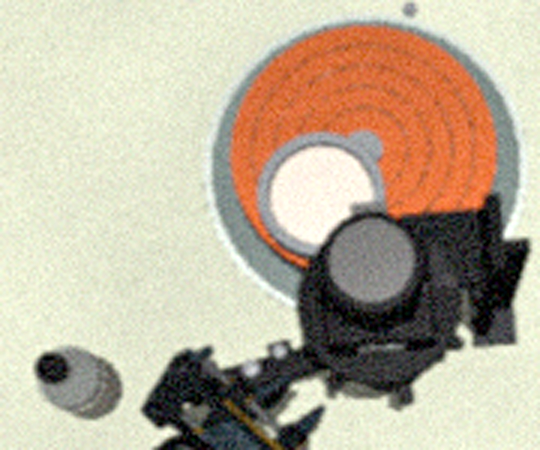

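Picture: the arm bar now lies off the plate (rollers at ~(250,360)), and the ring and bottle are unmoved. The far edge went from 59° to 109°, which is 50° and matches the stop. Next I retighten the nut.

```bash
python3 -m inch '[[[0,0,0],[0,0,0.014],0.35],[[0,0,0],[0,0,0.014],0.35],[[0,0,0],[0,0,0.014],0.35],[[0,0,0],[0,0,0.014],0.35],[[0,0,0],[0,0,0.014],0.35],[[0,0,0],[0,0,0.014],0.35],[[0,0,0],[0,0,0.014],0.35],[[0,0,0],[0,0,0],0],[[0,0,0],[0,0,0],0],[[0,0,0],[0,0,0],0]]' 25
python3 t.py
python3 -m inch '[[[-2.4,0,-3.2],[-0.0001,-0.0041,0.0001],0],[[-2.4,0,-3.2],[-0.0001,-0.0041,0.0001],0],[[-2.4,0,-3.2],[-0.0001,-0.0041,0.0001],0],[[-2.4,0,-3.2],[-0.0001,-0.0041,0.0001],0],[[-2.4,0,-3.2],[-0.0001,-0.0041,0.0001],0],[[-2.4,0,-3.2],[-0.0001,-0.0041,0.0001],0],[[-2.4,0,-3.2],[-0.0001,-0.0041,0.0001],0],[[-2.4,0,-3.2],[-0.0001,-0.0041,0.0001],0],[[-2.4,0,-3.2],[-0.0001,-0.0041,0.0001],0],[[0,0,0],[0,0,0],0]]' 25
python3 t.py 175 36 .059 .144
```

```text
time_s: 28.35
tcp_pos: [0.5602, 0.0696, 0.1449]
eef_rot: [[-0.593, 0.681, 0.43], [0.55, 0.733, -0.401], [-0.588, -0.001, -0.809]]
ft_force: [3.6, -2.5, -4.6]
finger_gap: 0.0156
t 28.35 tcp [0.5602 0.0696 0.1449] r 0.0597 az 137.16 toolaz 137.04 lean 35.99 F [ 3.6477 -2.5381 -4.5945] Ftool [-0.8603  0.6274  6.3026] gap 0.0156 q [ 0.4313  0.2819  2.0035 -0.8633  0.797   0.214 ]
time_s: 29.6
tcp_pos: [0.5455, 0.0371, 0.1449]
eef_rot: [[-0.8, 0.119, 0.588], [0.102, 0.993, -0.062], [-0.591, 0.01, -0.807]]
ft_force: [5.3, 2.1, -5.6]
finger_gap: 0.0154
t 29.60 tcp [0.5455 0.0371 0.1449] r 0.0591 az 172.09 toolaz 173.96 lean 36.23 F [ 5.2674  2.1147 -5.5849] Ftool [-0.6999  2.6694  7.4695] gap 0.0154 q [ 0.1325  0.1266  2.2262 -0.6937  0.2196 -0.679 ]
turn [-0.6116  0.2378 -1.8024] shift before turn [ 0.0004 -0.003   0.0007] after turn [ 0.0005 -0.003   0.0007] P [0.5452 0.0341 0.144 ]
```

```bash
python3 -m inch '[[[0,0,0],[0,0,0],0.35],[[0,0,0],[0,0,0],0.35],[[0,0,0],[0,0,-0.017],0.35],[[0,0,0],[0,0,-0.017],0.35],[[0,0,0],[0,0,-0.017],0.35],[[0,0,0],[0,0,-0.017],0.35],[[0,0,0],[0,0,-0.017],0.35],[[0,0,0],[0,0,0],0.35],[[0,0,0],[0,0,0],0.35],[[0,0,0],[0,0,0],0.35]]' 25
python3 -m inch '[[[3.6,0,4.9],[-0.0004,0.0115,0.0003],0.35],[[3.6,0,4.9],[-0.0004,0.0115,0.0003],0.35],[[3.6,0,4.9],[-0.0004,0.0115,0.0003],0.35],[[3.6,0,4.9],[-0.0004,0.0115,0.0003],0.35],[[3.6,0,4.9],[-0.0004,0.0115,0.0003],0.35],[[3.6,0,4.9],[-0.0004,0.0115,0.0003],0.35],[[3.6,0,4.9],[-0.0004,0.0115,0.0003],0.35],[[3.6,0,4.9],[-0.0004,0.0115,0.0003],0.35],[[3.6,0,4.9],[-0.0004,0.0115,0.0003],0.35],[[3.6,0,4.9],[-0.0004,0.0115,0.0003],0.35]]' 25
python3 - <<'E'
from t import *
to(113,36,.059,.144)
for n in('top','side'):
  P=cloud(snap(n,'x_'+n+'.png')).reshape(-1,3)
  d=P[:,:2]-AX; r=np.hypot(*d.T);a=np.degrees(np.arctan2(d[:,1],d[:,0]))%360
  w=(P[:,2]>.145)&(P[:,2]<.168)&(r>.045)&(r<.09)
  for k in(113,173,233):
    u=w&(abs(a-k)<20); print(n,k,u.sum(),a[u].mean())
E
```

```text
time_s: 30.85
tcp_pos: [0.495, 0.0421, 0.2124]
eef_rot: [[-0.802, 0.121, 0.585], [0.102, 0.993, -0.064], [-0.588, 0.008, -0.809]]
ft_force: [-0.2, 0.2, 0.6]
finger_gap: 0.0321
time_s: 32.1
tcp_pos: [0.5588, 0.1301, 0.2117]
eef_rot: [[-0.322, 0.919, 0.228], [0.746, 0.395, -0.537], [-0.583, -0.003, -0.812]]
ft_force: [0.4, -0.8, -0.5]
finger_gap: 0.0319
t 32.10 tcp [0.5588 0.1301 0.2117] r 0.1107 az 114.09 toolaz 113.02 lean 35.66 F [ 0.4194 -0.7925 -0.4575] Ftool [-0.4595  0.0739  0.8926] gap 0.0319 q [ 0.5515  0.3652  1.6681 -0.6453  1.2821  0.3898]
turn [ 0.0139 -0.336   0.2973] shift before turn [-0.0025  0.0021  0.0852] after turn [-0.002   0.0021  0.0852] P [0.5809 0.0833 0.144 ]
top 113 12 115.10222868390844
top 173 37 172.32588770483778
top 233 30 231.33177964106468
side 113 26 116.31198078069426
side 173 47 175.66395545462964
side 233 37 236.53147876921784
```

```bash
python3 -m inch '[[[0,0,0],[-0.002,0.0012,0.014],0.35],[[0,0,0],[0,0,0.014],0.35],[[0,0,0],[0,0,0.014],0.35],[[0,0,0],[0,0,0.014],0.35],[[0,0,0],[0,0,0.014],0.35],[[0,0,0],[0,0,0.014],0.35],[[0,0,0],[0,0,0],0],[[0,0,0],[0,0,0],0],[[0,0,0],[0,0,0],0],[[0,0,0],[0,0,0],0]]' 25
python3 t.py
python3 -m inch '[[[-2.4,0,-3.2],[-0.0001,-0.0041,0.0001],0],[[-2.4,0,-3.2],[-0.0001,-0.0041,0.0001],0],[[-2.4,0,-3.2],[-0.0001,-0.0041,0.0001],0],[[-2.4,0,-3.2],[-0.0001,-0.0041,0.0001],0],[[-2.4,0,-3.2],[-0.0001,-0.0041,0.0001],0],[[-2.4,0,-3.2],[-0.0001,-0.0041,0.0001],0],[[-2.4,0,-3.2],[-0.0001,-0.0041,0.0001],0],[[-2.4,0,-3.2],[-0.0001,-0.0041,0.0001],0],[[-2.4,0,-3.2],[-0.0001,-0.0041,0.0001],0],[[-2.4,0,-3.2],[-0.0001,-0.0041,0.0001],0]]' 25
python3 t.py 170 36 .059 .144
```

```text
time_s: 33.45
tcp_pos: [0.579, 0.0833, 0.1456]
eef_rot: [[-0.324, 0.918, 0.23], [0.745, 0.397, -0.536], [-0.583, -0.003, -0.812]]
ft_force: [-1.3, -2.4, -3.3]
finger_gap: 0.0154
t 33.45 tcp [0.579  0.0833 0.1456] r 0.0598 az 114.74 toolaz 113.19 lean 35.68 F [-1.326  -2.4211 -3.2913] Ftool [ 0.5457 -2.1699  3.6669] gap 0.0154 q [ 0.4628  0.4203  1.769  -0.7071  1.1114  0.429 ]
time_s: 34.7
tcp_pos: [0.5511, 0.057, 0.1457]
eef_rot: [[-0.721, 0.444, 0.531], [0.368, 0.896, -0.25], [-0.587, 0.015, -0.81]]
ft_force: [8.0, -1.4, -8.3]
finger_gap: 0.015
t 34.70 tcp [0.5511 0.057  0.1457] r 0.0599 az 152.13 toolaz 154.80 lean 35.94 F [ 8.0208 -1.3565 -8.3492] Ftool [-1.3861  2.2241 11.3585] gap 0.0150 q [ 0.3324  0.19    2.1352 -0.9355  0.5339 -0.0148]
turn [ -8.9338   0.057  -13.7632] shift before turn [-0.0018 -0.0182  0.0031] after turn [ 0.0027 -0.0184  0.0002] P [0.5459 0.0392 0.144 ]
```

```bash
python3 -m inch '[[[-2.2,0,-3],[-0.0001,-0.0043,0],0],[[-2.2,0,-3],[-0.0001,-0.0043,0],0],[[-2.2,0,-3],[-0.0001,-0.0043,0],0],[[-2.2,0,-3],[-0.0001,-0.0043,0],0],[[-2.2,0,-3],[-0.0001,-0.0043,0],0],[[-2.2,0,-3],[-0.0001,-0.0043,0],0],[[0,0,0],[0,0,0],0],[[0,0,0],[0,0,0],0],[[0,0,0],[0,0,0],0],[[0,0,0],[0,0,0],0]]' 25
python3 t.py 183 36 .059 .144
```

```text
time_s: 35.95
tcp_pos: [0.5448, 0.0339, 0.1458]
eef_rot: [[-0.803, 0.077, 0.591], [0.071, 0.997, -0.034], [-0.592, 0.015, -0.806]]
ft_force: [9.3, 5.9, -10.1]
finger_gap: 0.0153
t 35.95 tcp [0.5448 0.0339 0.1458] r 0.0594 az 175.28 toolaz 176.75 lean 36.32 F [  9.3003   5.9112 -10.1447] Ftool [-1.0384  6.4575 13.475 ] gap 0.0153 q [ 0.0967  0.1199  2.2324 -0.5159  0.1845 -0.9127]
turn [-3.6839  0.3671 -6.5064] shift before turn [ 0.0003 -0.008   0.0019] after turn [ 0.0012 -0.008   0.0014] P [0.5451 0.0259 0.144 ]
```

```bash
python3 -m inch '[[[-0.6,0,-0.8],[0,-0.001,-0.0003],0],[[-0.6,0,-0.8],[0,-0.001,-0.0003],0],[[-0.6,0,-0.8],[0,-0.001,0],0],[[-0.6,0,-0.8],[0,-0.001,0],0],[[-0.6,0,-0.8],[0,-0.001,0],0],[[-0.6,0,-0.8],[0,-0.001,0],0],[[0,0,0],[0,-0.001,0],0],[[0,0,0],[0,-0.0005,0],0],[[0,0,0],[0,0,0],0],[[0,0,0],[0,0,0],0]]' 25
python3 t.py 183 36 .059 .144
```

```text
time_s: 37.2
tcp_pos: [0.5446, 0.0269, 0.1459]
eef_rot: [[-0.806, -0.027, 0.592], [-0.013, 1.0, 0.028], [-0.592, 0.015, -0.806]]
ft_force: [16.0, 15.1, -15.9]
finger_gap: 0.0162
t 37.20 tcp [0.5446 0.0269 0.1459] r 0.0594 az 182.02 toolaz 182.74 lean 36.33 F [ 15.9852  15.1435 -15.9265] Ftool [-3.6458 14.4593 22.7188] gap 0.0162 q [ 0.017   0.1157  2.2376  0.118   0.1556 -1.6868]
turn [-0.1487  0.328  -1.6681] shift before turn [ 0.0008 -0.001   0.0017] after turn [ 0.0008 -0.001   0.0017] P [0.5451 0.0259 0.144 ]
```

```bash
python3 -m inch '[[[0,0,0],[0,-0.0005,0.0005],0],[[0,0,0],[0,-0.0005,0.0005],0],[[0,0,0],[0,-0.0005,0.0005],0],[[0,0,0],[0,-0.0005,0],0],[[0,0,0],[0,0,0],0],[[0,0,0],[0,0,0],0],[[0,0,0],[0,0,0],0],[[0,0,0],[0,0,0],0],[[0,0,0],[0,0,0],0],[[0,0,0],[0,0,0],0]]' 25
python3 t.py 183 36 .059 .144
```

```text
time_s: 38.45
tcp_pos: [0.5448, 0.0263, 0.1457]
eef_rot: [[-0.805, -0.029, 0.592], [-0.014, 0.999, 0.03], [-0.593, 0.016, -0.805]]
ft_force: [5.5, 26.3, -2.7]
finger_gap: 0.016
t 38.45 tcp [0.5448 0.0263 0.1457] r 0.0592 az 182.59 toolaz 182.91 lean 36.36 F [ 5.4706 26.2618 -2.6642] Ftool [-3.1953 26.0452  6.1762] gap 0.0160 q [ 0.0136  0.1161  2.2379  0.1437  0.1549 -1.7158]
turn [-0.0456  0.361  -1.6124] shift before turn [ 0.0008 -0.0005  0.0015] after turn [ 0.0008 -0.0004  0.0015] P [0.5451 0.0259 0.144 ]
```

```bash
python3 -m inch '[[[0,0,0],[0,0,0],0.42],[[0,0,0],[0,0,0],0.42],[[0,0,0],[0,0,0],0.42],[[0,0,0],[0,0.002,0],0.42],[[0,0,0],[0,0,-0.015],0.42],[[0,0,0],[0,0,-0.02],0.42],[[0,0,0],[0,0,-0.03],0.42],[[0,0,0],[0,0,-0.03],0.42],[[0,0,0],[0,0,-0.03],0.42],[[0,0,0],[0,0,-0.03],0.42]]' 25
python3 - <<'E'
from t import *
rep()
for n in('top','side'):
  c=snap(n,'f_'+n+'.png')
  for Q in(np.load(n+'0.npy').reshape(-1,3),cloud(c).reshape(-1,3)):
    d=Q[:,:2]-AX; r=np.hypot(*d.T);a=np.degrees(np.arctan2(d[:,1],d[:,0]))%360
    w=(Q[:,2]>.145)&(Q[:,2]<.168)&(r>.045)&(r<.09)
    print(n,[(k,(w&(abs(a-k)<20)).sum(),a[w&(abs(a-k)<20)].mean().round(2)) for k in(123,183,243)])
    w=(Q[:,2]>.095)&(Q[:,2]<.12)&(r>.18)&(r<.21)&(a>30)&(a<130); print(' bar',w.sum(),np.percentile(a[w],[2,50,98]) if w.any() else '')
a=cv2.imread('pics/f_side.png')[80:360,160:380];b=cv2.imread('pics/f_top.png')[70:240,110:420]
a=cv2.resize(a,(330,420),interpolation=2);b=cv2.resize(b,(465,255),interpolation=2)
o=np.zeros((420,795,3),np.uint8);o[:,:330]=a;o[:255,330:]=b
cv2.imwrite('pics/fc.png',cv2.convertScaleAbs(o,alpha=2.2))
E
```

```text
time_s: 39.7
tcp_pos: [0.4504, 0.0203, 0.2708]
eef_rot: [[-0.807, -0.022, 0.591], [-0.009, 1.0, 0.025], [-0.591, 0.015, -0.806]]
ft_force: [0.4, -0.5, 0.4]
finger_gap: 0.038
t 39.70 tcp [0.4504 0.0203 0.2708] r 0.1539 az 183.25 toolaz 182.45 lean 36.25 F [ 0.4171 -0.4756  0.395 ] Ftool [-0.5658 -0.4785 -0.0842] gap 0.0380 q [ 0.0012 -0.2151  2.163   0.0461  0.5619 -1.6176]
top [(123, np.int64(19), np.float64(124.65)), (183, np.int64(38), np.float64(182.41)), (243, np.int64(27), np.float64(241.37))]
 bar 114 [48.0815 54.7336 59.9533]
top [(123, np.int64(20), np.float64(124.83)), (183, np.int64(38), np.float64(182.7)), (243, np.int64(27), np.float64(242.3))]
 bar 114 [ 97.1953 104.3563 109.2772]
side [(123, np.int64(30), np.float64(126.11)), (183, np.int64(46), np.float64(186.25)), (243, np.int64(39), np.float64(245.1))]
 bar 3 [47.5531 47.6318 48.6063]
side [(123, np.int64(33), np.float64(126.36)), (183, np.int64(46), np.float64(186.46)), (243, np.int64(42), np.float64(245.52))]
 bar 1 [108.6077 108.6077 108.6077]
```

View pics/fc.png

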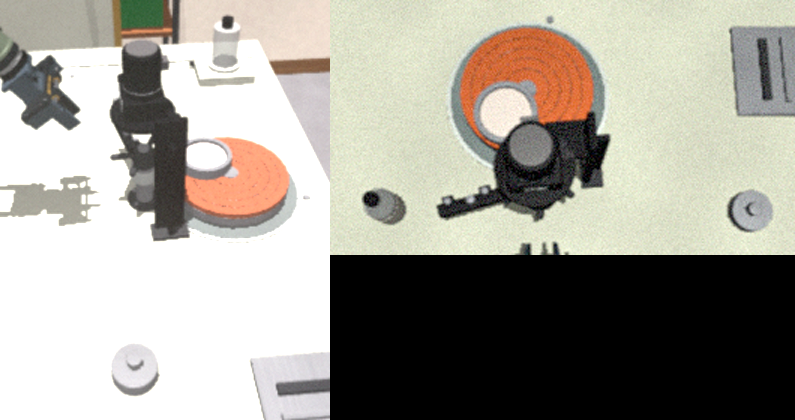

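The arm is parked clear of the ring, the nut is back at its starting angle, the bottle, weight and ring haven't moved, and the robot is touching nothing.

```bash
python3 -c "
from plant import env
print(env.finish_job())"
```

```text
the job is handed in; nothing more can be done
None
```

The roller arm is parked at its stop, the clamp nut is snug again, and the job was handed in at about 40 s of the 72 s allowed.

- **Finding the thread:** a counter-clockwise push was blocked at about 11 N. Clockwise gave, so the nut unscrews clockwise. I backed it off about 106° (1.85 rad) in two strokes.
- **Swinging the arm:** I gripped the handle and swung the arm until it met the stop at about 16 N. The pictures show a swing of 49.3–49.6°, and the stop is at 0.87 rad (49.8°). The 0.3–0.5° difference is within what the cameras can resolve.
- **Retightening:** I turned the nut back until it blocked at the starting position under about 26 N, roughly 1.6 N m and well under the 5 N m that strips the thread. The nut's arms were within 1° of where they started.
- **Last checks:** in the final pictures the ring, bottle and weight look where they were; I judged that by eye and did not measure it. The gripper was clear of everything, with wrist force near zero. No check failed.

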